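# Start the drilling station: extractor, isolator, drill

### The arm

A 6-joint arm with a two-finger parallel gripper is mounted at the origin on the work surface. World frame = base frame: x ahead of the robot, y to its left, z up, the work surface at z = 0. Lengths are in mm, angles in rad, forces in N, time in s.
With the tool pointing down it reaches from about 400 to 925 mm from the base axis. Payload 12.5 kg.
Tool frame: the origin (TCP) lies midway between the tips of the shut fingers; the grasp point (between the pads) lies 19 mm behind it; z points along the fingers, y is the line along which they close (so a half turn about z gives the same grasp; the last joint's range is limited). The gripper opens to 95 mm and grips with 3 to 60 N. Pads are 20 mm wide; open, the fingers measure 119 mm over their backs; the gripper's body (75 mm by 180 mm) begins 59 mm behind the grasp point.
Start: joints at [1.151, 0.491, 1.559, -0, 1.092, -0.106], TCP at [192.905, 594.503, 214.661] pointing down, gripper open.
Joint ranges: [-3.1, 3.1], [-0.84, 2.19], [0.05, 2.79], [-1.13, 4.28], [0.06, 2.93], [-2.69, 2.69]. Speed limits (rad/s): [2.22, 2.22, 2.79, 3.14, 3.14, 3.14].

### API

Orientations are given as [roll, pitch, yaw] about the fixed x, y, z axes, in that order (R = Rz(yaw) Ry(pitch) Rx(roll)).
In Python, from cell import env gives the robot as it stands.
- The arm moves only by the tool arm_command, never from a script. Its argument "targets" is a list of rows, each a list of 5 numbers: the shift along the tool's x, y, z in mm, then the turn about the tool's z in degrees, then the opening, from 0 (shut) to 1 (fully open). In form: [[tx, ty, tz, roll, fingers], ...]. A call has 1 to 5 rows; each row is the pose to reach, as a shift and turn from the pose commanded when the call began, along the tool's axes at that moment; what a row does not reach only later rows make up. A row lasts 1/10 s, in which the tool goes at most 50 mm and 8.59 degrees, less where a joint would pass 70% of its speed; a pose out of reach is approached as far as the arm can. A call with a gripper value outside its range is refused whole. The fingers move at their own pace and stop on an object; the grip force is fixed at half the most. Time passes only in rows, so rows that repeat a pose let the fingers close. It gives the time, the measured TCP pose, the force, the opening and the grip force at its end, in the units of the state.
- env.state(): the state, without advancing time (a new reading comes with each control period).
- env.read_camera(name): name is "scene" or "top" or "wrist"; returns a dict with "frame" (400x640x3 uint8, red, green, blue), "vertical_fov" (degrees; the focal length in pixels is half the picture's height over the tangent of half this angle, whatever the lens; pixels are square), "cx", "cy" (the principal point, pixels), "world_from_camera" (4x4, takes a point from camera to world coordinates); the wrist camera has in their place "hand_eye" (4x4, takes a point from camera to tool coordinates, whose origin is the TCP and whose axes are the flange's). Camera axes: x right, y down, z forward; pixel columns grow to the right and rows downward; lengths in mm; the calibration is good to about 2 mm. A picture is of the moment at which its call begins: read the wrist's pose just before it. There is no depth.
- env.job_done(): hands the job in; it is judged then, once.
The state is a dict: "t": time; "joints": joint angles; "qvel": joint speeds; "tau": joint torques, N m; "eef_pos": TCP position; "tcp_rot": TCP orientation; "ft_force": force on the tool from outside, world axes, zero at the start; "moment": the same for the moment, N m; "opening": opening from 0.0 (shut) to 1.0 (fully open); "grip_force": force on a finger pad.
Only numpy, scipy, OpenCV 4.12 (cv2) and the standard library are available. Lean on these libraries where they do the work, as an engineer would, in place of code of your own. Each camera call takes 0.05 s, during which the arm holds its last target. There are 200 camera calls.

### The job

Get the drill press running in the proper order, with touches of the fingertips: first press the wide bar key of the dust extractor's remote fully down and let it up again, then push the raised end of the isolator's paddle down until it is fully over, and last press the flat-topped round start button fully down and release it. Leave the remote lying where it is, never press its small round key or the mushroom-headed stop button, do not pick up anything, and do not disturb the vise, chuck key, oil bottle and offcut.

Things in the scene. Friction and masses are not known exactly. Their poses are not given: they have to be found in the camera images.
- remote: Loose flat grey hand-held remote of the dust extractor lying on the bench, 60 (x) x 160 (y) x 22 (z) mm, about 0.2 kg, keys upward. Origin: centre of its underside, z up. It may lie at any yaw. Two black keys stand 7 mm proud of its upper face: the bar key at y = -35 mm, the small round key at y = +45 mm.
- bar_key_top (a point): Centre of the upper face of the remote's bar key, 40 (x) x 22 (y) mm; 29 mm above the bench when up. Moves with the key. Axes as the remote's.
- bar_key (a joint): How far the bar key is pressed, m: 0 up, 0.005 fully down. It springs back by itself; full travel takes about 4 N.
- dot_key_top (a point): Centre of the upper face of the remote's small round key, 18 mm across; 29 mm above the bench when up. Not to be pressed.
- dot_key (a joint): How far the small round key is pressed, m: 0 up, 0.005 fully down (about 4 N).
- isolator: Fixed plain aluminium isolator box, 120 (x) x 100 (y) x 70 (z) mm, with one pale plastic rocking paddle on its top and no other control. Origin: centre of its underside, z up. It may stand at any yaw. The paddle is 72 mm long (along x), 40 mm wide: a shallow V of two 36 mm halves, upper faces 4 mm above its axis where level.
- paddle_pivot (a point): Point on the paddle's level tilting axis (parallel to the box's y), 7 mm above the box's top, 77 mm above the bench, at the box's centre. Axes as the box's. When off, the half towards the box's -x stands up at 0.3 rad (its tip about 15 mm above the axis) and the other half is level; when fully over, the -x half is level.
- paddle_on (a point): Point on the upper face of the paddle's -x half (the one raised at the start), 24 mm from the axis: a good place to push. Moves with the paddle: about 88 mm above the bench when off, 81 mm when fully over.
- paddle (a joint): Tilt of the paddle, rad: 0 off, 0.3 fully over (on, at its stop). It stays where it is left; about 2 to 3 N down at the push point moves it. At the start it is between 0 and 0.04.
- station: Fixed plain aluminium push-button station of the drill press, 100 (x) x 160 (y) x 70 (z) mm. Origin: centre of its underside, z up. On its top, each in a round steel collar 44 mm wide and 10 mm high: the black start button at y = -42 mm and the black mushroom-headed stop button at y = +42 mm.
- start_top (a point): Centre of the flat upper face of the start button, 28 mm across; 90 mm above the bench and 10 mm above its collar when up. Moves with the button.
- start (a joint): How far the start button is pressed, m: 0 up, 0.006 fully down. It springs back by itself; full travel takes about 5 N.
- stop_top (a point): Centre of the top of the stop button's mushroom head, 40 mm across; 104 mm above the bench when up. Not to be pressed.
- stop (a joint): How far the stop button is pressed, m: 0 up, 0.006 fully down (about 5 N).
- vise: Loose small blue drill vise, 110 x 60 x 50 mm with a screw spindle to its -x side (reaching 75 mm from the origin), a bystander. Origin: centre of its underside.
- chuck_key: Loose steel T-shaped chuck key lying flat, 85 x 72 x 16 mm, a bystander. Origin: on its underside, near the middle.
- oil_can: Loose upright grey plastic oil bottle, 52 mm across, 120 mm high, a bystander. Origin: centre of its underside.
- offcut: Loose wooden offcut, 70 x 110 x 35 mm, a bystander. Origin: centre of its underside.
There are look-alikes about, which are no part of the job. What is shaped like the isolator but brown or yellow is not meant.

How it is judged:
By the outcome, as a careful person would: the job done as asked, in the order asked, and still so for the second after the job is handed in, with the robot touching nothing.
It also fails if it takes over 51 s, if anything falls off the work surface, if the arm or the gripper's body presses on something with over 40 N, if the wrist force passes 120 N, or if a joint passes its speed limit or range.

## Working session

There is one attempt and no reset: what is moved stays moved. The work goes in short steps, Python scripts to look and compute and a tool call to move; the robot and the scene stay as the last step left them, time stands still between calls to the robot, and variables do not carry over. Pictures are saved under pics/ and viewed, at most 10 in all, crops included, and the job is handed in when it is done.

Besides the shell and the picture viewer there is one more tool, called after "Call:" in YAML: its name, and indented under it one key for each argument. arm_command: Moves the arm, as the interface text tells. Its arguments: {"type":"object","properties":{"targets":{"type":"array","items":{"type":"array","items":{"type":"number"}}}},"required":["targets"]}

```bash
mkdir -p pics; cat > h.py <<'E'
import numpy as np,cv2
from cell import env
def cam(n):
    c=env.read_camera(n); f=c["frame"]; c["f"]=f.shape[0]/2/np.tan(np.radians(c["vertical_fov"])/2); return c
def ray(c,u,v,z,T=None):
    T=np.array(c["world_from_camera"]) if T is None else T
    d=T[:3,:3]@np.array([(u-c["cx"])/c["f"],(v-c["cy"])/c["f"],1]); o=T[:3,3]
    return o+d*(z-o[2])/d[2]
def save(c,p): cv2.imwrite(p,c["frame"][:,:,::-1])
E
python3 - <<'E'
from h import *
import pickle
s=env.state();print(s)
d={n:cam(n) for n in("top","scene","wrist")}
pickle.dump(d,open("d.pkl","wb"))
for n,c in d.items():
    save(c,f"pics/{n}.png");print(n,c["f"],c["cx"],c["cy"],np.round(c.get("world_from_camera",c.get("hand_eye")),3).tolist())
E
```

```text
{'t': 0.0, 'joints': array([ 1.15139329e+00,  4.91579304e-01,  1.55947053e+00,  1.76465262e-05,
        1.09170125e+00, -1.05617246e-01]), 'qvel': array([-3.99552788e-04, -5.49895533e-04,  6.32218801e-05, -9.91621067e-04,
        2.90052850e-03, -3.64965530e-04]), 'tau': array([-2.90706012e-03, -6.12637424e+01, -2.58185649e+01,  6.91408035e-02,
        4.81880992e-02, -6.91592413e-05]), 'eef_pos': array([192.79413538, 594.25406505, 214.04222527]), 'tcp_rot': array([-3.14044233e+00, -1.37686221e-04,  2.82779864e+00]), 'ft_force': array([-0.09664009,  0.52225229, -0.19425739]), 'moment': array([-0.08130128, -0.03058288, -0.00627762]), 'grip_force': 0.0, 'opening': 1.0014241931468395}
top 470.72012310048046 324.03632656050826 194.63290940538067 [[-0.018, -0.973, 0.23, 279.068], [-1.0, 0.016, -0.009, 8.103], [0.005, -0.23, -0.973, 1212.737], [0.0, 0.0, 0.0, 1.0]]
scene 436.5687219572631 321.4566730286243 196.25426081281216 [[0.08, 0.766, -0.638, 1257.158], [0.997, -0.064, 0.047, -43.108], [-0.005, -0.64, -0.768, 956.096], [0.0, 0.0, 0.0, 1.0]]
wrist 353.7172759646519 320.0759691270544 194.04012264876883 [[-0.001, -0.967, -0.255, 71.144], [1.0, -0.001, -0.0, 0.679], [0.0, -0.255, 0.967, -170.296], [0.0, 0.0, 0.0, 1.0]]
```

View pics/top.png

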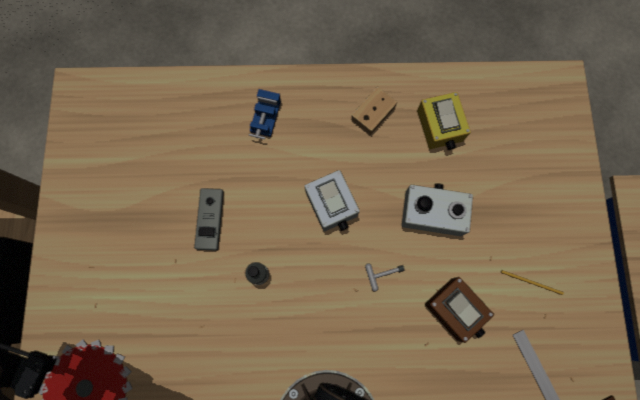

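View pics/scene.png

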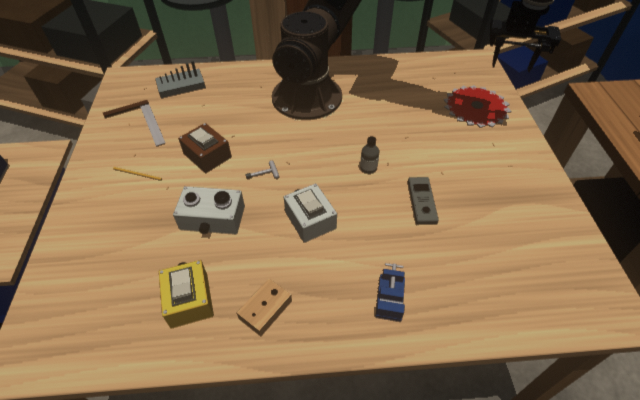

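The top view shows three isolator-shaped boxes: aluminium at (332,201), brown at (460,310) and yellow at (444,121). By the description I choose the aluminium one. The station is at (437,211), with a wide dark mushroom at (425,204) and what is probably start at (458,210). The remote is at (209,219), its bar key at (206,232) and its round key at (210,201). Next is a close crop to check these.

```bash
python3 - <<'E'
from h import *
import pickle
d=pickle.load(open("d.pkl","rb"))
t=d["top"]["frame"];s=d["scene"]["frame"]
R=lambda a,w,h:cv2.resize(a,(w,h),interpolation=cv2.INTER_CUBIC)
a=np.hstack([R(t[160:250,295:385],400,400)[:300],R(t[175:250,395:495],400,300)])
b=np.hstack([R(s[175:245,270:350],343,300),R(s[180:240,165:255],457,300)])
cv2.imwrite("pics/crop.png",np.vstack([a,b])[:,:,::-1])
E
```

```text
(no output)
```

View pics/crop.png

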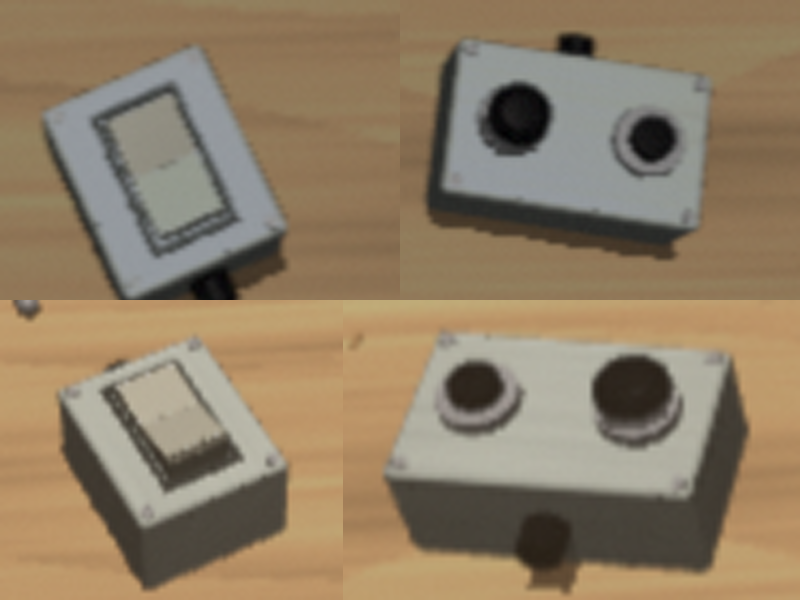

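The crop confirms it. On the aluminium isolator, the half away from the robot (towards scene-camera bottom) is the raised one. The start button is the small flat one with its collar visible, top px ≈(458,210); the mushroom is at (425,204).

```bash
python3 - <<'E'
from h import *
import pickle
from scipy.spatial.transform import Rotation as Ro
d=pickle.load(open("d.pkl","rb"));t=d["top"];s=d["scene"]
def blob(c,x0,x1,y0,y1,th):
    m=(c["frame"][y0:y1,x0:x1].max(2)<th).astype(np.uint8)
    n,l,st,ce=cv2.connectedComponentsWithStats(m)
    return [(int(st[i,4]),(ce[i]+[x0,y0]).round(1)) for i in range(1,n) if st[i,4]>8]
P=lambda c,p,z:ray(c,*p,z)[:2].round(1)
for n,c,z,b in [("barT",t,29,(199,219,222,240,50)),("dotT",t,29,(203,217,194,208,60)),("barS",s,29,(411,433,180,195,60)),("startT",t,90,(450,467,201,220,60)),("startS",s,90,(183,200,185,206,75)),("stopT",t,104,(413,436,193,216,50))]:
    print(n,[(a,p,P(c,p,z)) for a,p in blob(c,*b)])
k=90/400
cs=[P(t,(295+x*k,160+y*k),70) for x,y in((45,115),(198,45),(285,232),(125,298))]
print("iso",cs,np.mean(cs,0),np.linalg.norm(np.diff(cs,axis=0),axis=1))
ks=[P(s,(270+x*80/343,175+(y-300)*70/300),70) for x,y in((62,395),(198,337),(285,467),(148,525))]
print("isoS",np.mean(ks,0),ks)
# pivot: V crease
print("crease",P(t,(295+165*k,160+163*k),81), P(s,(270+177*80/343,175+(413-300)*70/300),81))
st=env.state();R=Ro.from_euler("xyz",st["tcp_rot"]).as_matrix();print(st["eef_pos"],R.round(3))
E
```

```text
barT [(146, array([206.6, 231.3]), array([468.5, 296.9]))]
dotT [(53, array([209.5, 200.9]), array([547.4, 292.5]))]
barS [(100, array([420.9, 187.1]), array([476.6, 295.2]))]
startT [(101, array([457.6, 209.3]), array([ 502.5, -326.6]))]
startS [(77, array([190.5, 196.9]), array([ 511.3, -327.1]))]
stopT [(192, array([424.1, 203.6]), array([ 515.1, -242.7]))]
iso [array([572.7,  44.9]), array([612.3, -42.4]), array([503.3, -88.1]), array([467.6,   1.6])] [538.975 -21.   ] [ 95.86161901 118.19259706  96.54315097]
isoS [547.95 -19.65] [array([515.7, -86. ]), array([475.2,   0.9]), array([582.6,  45.1]), array([618.3, -38.6])]
crease [541.2 -21.8] [544.8 -16.7]
[192.82340986 594.33267088 214.20484863] [[-0.951  0.309 -0.   ]
 [ 0.309  0.951 -0.001]
 [ 0.    -0.001 -1.   ]]
```

Call:
arm_command:
  targets:
    - [-40,-22,0,0,0]
    - [-80,-44,0,0,0]
    - [-120,-66,0,0,0]
    - [-160,-88,0,0,0]
    - [-200,-110,0,0,0]

```text
t: 0.65
eef_pos: [350.1, 426.7, 214.6]
tcp_rot: [-3.142, -0.0, 2.828]
ft_force: [0.9, 0.2, 0.2]
opening: 0.634
grip_force: 0.0
```

Call:
arm_command:
  targets:
    - [-30,-17,10,0,0]
    - [-70,-39,25,0,0]
    - [-105,-58,50,0,0]
    - [-130,-72,80,0,0]
    - [-130,-72,80,0,0]

```text
t: 1.15
eef_pos: [451.3, 316.5, 131.3]
tcp_rot: [-3.138, -0.003, 2.824]
ft_force: [-0.4, 0.6, 0.4]
opening: 0.217
grip_force: 0.0
```

Call:
arm_command:
  targets:
    - [0,0,0,0,0]
    - [0,0,0,0,0]

```text
t: 1.35
eef_pos: [450.4, 320.3, 135.4]
tcp_rot: [3.141, 0.001, 2.828]
ft_force: [-0.2, 0.3, 0.4]
opening: 0.045
grip_force: 0.0
```

```bash
cat >> h.py <<'E'
from scipy.spatial.transform import Rotation as Ro
def tool():
    st=env.state(); T=np.eye(4); T[:3,:3]=Ro.from_euler("xyz",st["tcp_rot"]).as_matrix(); T[:3,3]=st["eef_pos"]; return T
def wrist():
    T=tool(); c=cam("wrist"); return c,T@np.array(c["hand_eye"]),T
def proj(c,T,p):
    q=np.linalg.inv(T)@np.r_[p,1]; return (c["f"]*q[:2]/q[2]+[c["cx"],c["cy"]]).round(1)
def shift(T,p): return (T[:3,:3].T@(np.array(p)-T[:3,3])).round(1)
E
python3 - <<'E'
from h import *
c,W,T=wrist(); f=c["frame"].copy()
print(T[:3,3].round(1), proj(c,W,(472.5,296,29)),proj(c,W,T[:3,3]),shift(T,(472.5,296,29)))
u=proj(c,W,(472.5,296,29)); cv2.drawMarker(f,(int(u[0]),int(u[1])),(255,0,0),0,8)
cv2.imwrite("pics/w1.png",f[:,:,::-1])
E
```

```text
[450.4 320.3 135.4] [299.6 225.2] [318.9 243.1] [-28.5 -16.4 106.4]
```

View pics/w1.png

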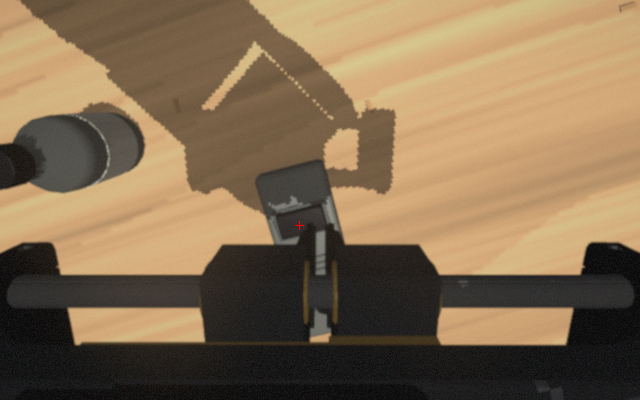

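The wrist view shows the bar key at about (301,222), with my marker at (299.6,225) on it. The bottle is far enough left. I'll descend above the key.

Call:
arm_command:
  targets:
    - [-14,-8,30,0,0]
    - [-28,-16,60,0,0]
    - [-28,-16,90,0,0]
    - [-28,-16,97,0,0]
    - [-28,-16,97,0,0]

```text
t: 1.9
eef_pos: [471.8, 296.4, 37.7]
tcp_rot: [-3.141, -0.001, 2.829]
ft_force: [-0.0, -0.3, 0.7]
opening: 0.007
grip_force: 0.0
```

Call:
arm_command:
  targets:
    - [0,0,2,0,0]
    - [0,0,4,0,0]
    - [0,0,6,0,0]
    - [0,0,8,0,0]
    - [0,0,8,0,0]

```text
t: 2.4
eef_pos: [472.3, 295.7, 29.7]
tcp_rot: [3.141, 0.0, 2.828]
ft_force: [0.3, -0.4, -0.7]
opening: 0.002
grip_force: 0.0
```

Call:
arm_command:
  targets:
    - [0,0,1,0,0]
    - [0,0,2,0,0]
    - [0,0,3,0,0]
    - [0,0,4,0,0]
    - [0,0,4,0,0]

```text
t: 2.9
eef_pos: [472.4, 295.7, 25.6]
tcp_rot: [3.141, 0.0, 2.828]
ft_force: [-0.7, -0.3, 3.1]
opening: 0.003
grip_force: 1.5
```

Call:
arm_command:
  targets:
    - [0,0,1,0,0]
    - [0,0,2,0,0]
    - [0,0,2,0,0]

```text
t: 3.2
eef_pos: [472.4, 295.7, 24.2]
tcp_rot: [3.141, 0.0, 2.828]
ft_force: [-1.5, -0.2, 9.7]
opening: 0.006
grip_force: 5.0
```

Call:
arm_command:
  targets:
    - [0,0,0.5,0,0]
    - [0,0,0.5,0,0]

```text
t: 3.4
eef_pos: [472.4, 295.7, 24.1]
tcp_rot: [3.141, 0.001, 2.828]
ft_force: [-2.8, -0.9, 15.0]
opening: 0.005
grip_force: 7.6
```

Call:
arm_command:
  targets:
    - [0,0,-2,0,0]
    - [0,0,-5,0,0]
    - [0,0,-12,0,0]
    - [0,0,-40,0,0]
    - [0,0,-80,0,0]

```text
t: 3.9
eef_pos: [471.4, 295.1, 102.6]
tcp_rot: [-3.139, -0.003, 2.828]
ft_force: [-0.6, -1.0, 0.2]
opening: 0.004
grip_force: 0.0
```

Call:
arm_command:
  targets:
    - [-20,-25,-30,0,0]
    - [-45,-53,-55,0,0]
    - [-72,-85,-60,0,0]
    - [-100,-118,-60,0,0]
    - [-125,-150,-60,0,0]

```text
t: 4.4
eef_pos: [545.4, 112.7, 163.8]
tcp_rot: [3.141, 0.001, 2.828]
ft_force: [-0.0, 0.2, 0.3]
opening: 0.002
grip_force: 0.0
```

Call:
arm_command:
  targets:
    - [-28,-32,0,0,0]
    - [-56,-64,0,0,0]
    - [-84,-96,0,0,0]
    - [-97,-112,0,0,0]
    - [-97,-112,0,0,0]

```text
t: 4.9
eef_pos: [603.1, -24.6, 162.9]
tcp_rot: [-3.141, -0.0, 2.825]
ft_force: [-0.8, 0.7, -0.5]
opening: 0.004
grip_force: 0.0
```

Call:
arm_command:
  targets:
    - [0,0,0,0,0]
    - [0,0,0,0,0]

```text
t: 5.1
eef_pos: [602.1, -21.1, 163.2]
tcp_rot: [3.141, -0.0, 2.829]
ft_force: [-0.3, 0.7, 0.5]
opening: 0.004
grip_force: 0.0
```

```bash
python3 - <<'E'
from h import *
c,W,T=wrist(); f=c["frame"].copy()
print(T[:3,3].round(1),np.linalg.norm(env.state()["qvel"]))
np.savez("w2.npz",f=c["frame"],W=W,T=T)
for p in((543,-20,81),(565,-11,88)):
    u=proj(c,W,p);print(u,shift(T,p)); cv2.drawMarker(f,(int(u[0]),int(u[1])),(255,0,0),0,8)
cv2.imwrite("pics/w2.png",f[:,:,::-1])
E
```

```text
[602.1 -21.1 163.2] 0.005465445979998227
[294.7 122.3] [ 56.5 -17.2  82.2]
[316.5 149.5] [38.4 -1.9 75.2]
```

View pics/w2.png

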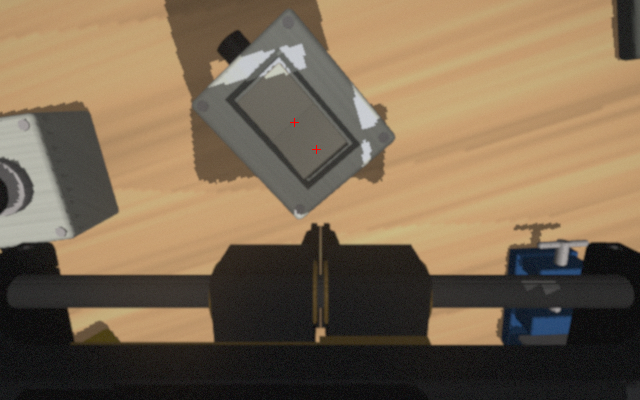

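The wrist view shows the paddle axis mark at (295,122) and the push mark at (316,149), inside the raised half.

Call:
arm_command:
  targets:
    - [19,-1,25,0,0]
    - [38,-2,50,0,0]
    - [38,-2,65,0,0]
    - [38,-2,65,0,0]

```text
t: 5.55
eef_pos: [564.6, -11.1, 96.8]
tcp_rot: [-3.141, -0.003, 2.829]
ft_force: [0.9, -0.0, 0.5]
opening: 0.001
grip_force: 0.0
```

Call:
arm_command:
  targets:
    - [0,0,3,0,0]
    - [0,0,6,0,0]
    - [0,0,9,0,0]
    - [0,0,12,0,0]
    - [0,0,12,0,0]

```text
t: 6.05
eef_pos: [566.1, -12.3, 86.1]
tcp_rot: [3.141, 0.0, 2.828]
ft_force: [1.2, -1.0, 0.8]
opening: 0.006
grip_force: 0.4
```

Call:
arm_command:
  targets:
    - [0,0,1.5,0,0]
    - [0,0,3,0,0]
    - [0,0,4,0,0]
    - [0,0,4,0,0]

```text
t: 6.45
eef_pos: [565.7, -12.3, 81.9]
tcp_rot: [-3.142, -0.0, 2.828]
ft_force: [0.4, 0.2, 0.7]
opening: 0.007
grip_force: 0.3
```

Call:
arm_command:
  targets:
    - [0,0,0.7,0,0]
    - [0,0,1.4,0,0]
    - [0,0,1.4,0,0]

```text
t: 6.75
eef_pos: [565.8, -12.2, 81.3]
tcp_rot: [3.141, 0.0, 2.828]
ft_force: [-1.3, -0.4, 8.3]
opening: 0.004
grip_force: 4.1
```

Call:
arm_command:
  targets:
    - [0,0,0.7,0,0]
    - [0,0,0.7,0,0]

```text
t: 6.95
eef_pos: [565.9, -12.3, 81.2]
tcp_rot: [3.141, 0.001, 2.828]
ft_force: [-3.2, 0.3, 15.8]
opening: 0.002
grip_force: 7.8
```

Call:
arm_command:
  targets:
    - [0,0,-4,0,0]
    - [0,0,-30,0,0]
    - [0,0,-80,0,0]
    - [-10,-40,-85,0,0]
    - [-20,-85,-85,0,0]

```text
t: 7.45
eef_pos: [559.1, -99.3, 166.8]
tcp_rot: [3.141, 0.003, 2.831]
ft_force: [0.3, -0.5, -0.9]
opening: 0.002
grip_force: 0.0
```

Call:
arm_command:
  targets:
    - [-12,-45,0,0,0]
    - [-24,-90,0,0,0]
    - [-36,-135,0,0,0]
    - [-48,-180,0,0,0]
    - [-60,-225,0,0,0]

```text
t: 7.95
eef_pos: [545.5, -333.5, 164.7]
tcp_rot: [3.141, -0.001, 2.828]
ft_force: [0.0, -0.2, 0.6]
opening: 0.005
grip_force: 0.0
```

Call:
arm_command:
  targets:
    - [-6,-8,0,0,0]
    - [-6,-8,0,0,0]
    - [-6,-8,0,0,0]

```text
t: 8.25
eef_pos: [549.3, -340.0, 164.6]
tcp_rot: [3.141, -0.001, 2.828]
ft_force: [0.1, 0.2, 0.4]
opening: 0.003
grip_force: 0.0
```

```bash
python3 - <<'E'
from h import *
c,W,T=wrist(); f=c["frame"].copy()
print(T[:3,3].round(1))
for p in((507,-327,90),):
    u=proj(c,W,p);print(u,shift(T,p)); cv2.drawMarker(f,(int(u[0]),int(u[1])),(255,0,0),0,8)
s=cam("scene")["frame"][175:245,150:350]
cv2.imwrite("pics/w3.png",np.vstack([f,cv2.resize(s,(640,200))[:190]])[:,:,::-1])
E
```

```text
[ 549.3 -340.   164.6]
[318.2 141.3] [44.2 -0.7 74.6]
```

View pics/w3.png

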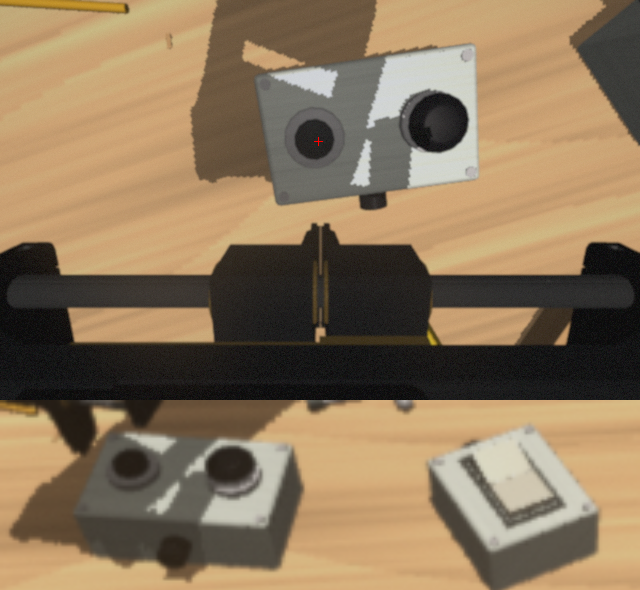

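The scene strip shows the paddle over, its near end now flat. In the wrist view the start button is centred at (314,139), about 3 mm to the -y side of my mark.

Call:
arm_command:
  targets:
    - [22,-2,20,0,0]
    - [45,-3,45,0,0]
    - [45,-3,66,0,0]
    - [45,-3,66,0,0]

```text
t: 8.75
eef_pos: [504.9, -328.2, 97.3]
tcp_rot: [3.14, -0.004, 2.829]
ft_force: [-0.5, 0.4, 0.7]
opening: 0.006
grip_force: 0.0
```

Call:
arm_command:
  targets:
    - [0,0,3,0,0]
    - [0,0,6,0,0]
    - [0,0,9,0,0]
    - [0,0,12,0,0]
    - [0,0,12,0,0]

```text
t: 9.25
eef_pos: [506.2, -330.3, 87.2]
tcp_rot: [-3.142, 0.001, 2.828]
ft_force: [2.2, 0.9, 3.6]
opening: 0.004
grip_force: 1.6
```

Call:
arm_command:
  targets:
    - [0,0,1,0,0]
    - [0,0,2,0,0]
    - [0,0,2.5,0,0]
    - [0,0,2.5,0,0]

```text
t: 9.65
eef_pos: [506.0, -330.3, 84.7]
tcp_rot: [-3.141, 0.001, 2.828]
ft_force: [3.2, -0.6, 5.0]
opening: 0.006
grip_force: 2.3
```

Call:
arm_command:
  targets:
    - [0,0,0.7,0,0]
    - [0,0,1.4,0,0]
    - [0,0,1.4,0,0]

```text
t: 9.95
eef_pos: [506.1, -330.4, 84.2]
tcp_rot: [-3.141, 0.001, 2.828]
ft_force: [1.5, 3.2, 12.9]
opening: 0.007
grip_force: 6.9
```

Call:
arm_command:
  targets:
    - [0,0,0.5,0,0]
    - [0,0,0.5,0,0]

```text
t: 10.15
eef_pos: [506.1, -330.4, 84.1]
tcp_rot: [-3.141, 0.002, 2.828]
ft_force: [0.5, 4.7, 18.2]
opening: 0.003
grip_force: 9.0
```

Call:
arm_command:
  targets:
    - [0,0,-3,0,0]
    - [0,0,-12,0,0]
    - [0,0,-40,0,0]
    - [0,0,-80,0,0]
    - [0,0,-80,0,0]

```text
t: 10.65
eef_pos: [506.6, -331.3, 167.0]
tcp_rot: [-3.139, 0.005, 2.828]
ft_force: [-0.2, 0.3, -0.0]
opening: 0.004
grip_force: 0.0
```

```bash
python3 - <<'E'
from h import *
import pickle
a=pickle.load(open("d.pkl","rb"))["scene"]["frame"].astype(int);b=cam("scene")["frame"].astype(int)
for n,(x0,x1,y0,y1) in dict(remote=(400,445,170,230),vise=(370,415,255,325),oil=(355,385,130,178),offcut=(232,298,280,335)).items():
    print(n,(abs(a-b)[y0:y1,x0:x1].max(2)>40).sum())
print(env.job_done())
E
```

```text
remote 0
vise 0
oil 0
offcut 0
the job is handed in; nothing more can be done
None
```

I pressed and released the remote's bar key, pushed the isolator paddle fully over, then pressed and released the start button, in that order, and handed the job in at about 11 s. Before/after scene pictures show the remote, vise, oil bottle and offcut unmoved; the chuck key was not compared, and no verdict came back.

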